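Seat a reagent bottle in a stand whose floor height is unknown

TASK

Put the small amber reagent bottle with the black cap upright into the empty aluminium bottle stand. Somebody has reset the height of the stand's floor and it is hard to see, so lower the bottle slowly until you feel it come down on the floor, and only then let go: neither drop it nor press it down hard. Leave the flask in the other stand and the big white bottle standing where they are.

Things in the scene. Friction and masses are not known exactly. Their poses are not given: they have to be found in the camera images.
- small_bottle: small amber bottle with black screw cap, to be moved: round, 35 mm across, 83 mm high (shoulder from about 60 mm up, cap the top 12 mm), about 150 g. Origin: centre of its underside, z up. Stands on the worktop left or right of the stands. Grip round the body, any yaw, fingertips at least 35 mm above its base so that they clear the stand's rim; TCP 58 mm above its base is right
- empty_stand: the empty one of two alike fixed aluminium bottle stands: round cup, 70 mm outside, 60 mm inside, on an 84 mm foot, black thumb screw on its side (out to 50 mm). Rim 38 mm above the worktop. Inside, a flat black floor pad lies at an unknown height, its top 10 to 28 mm above the worktop, cushioned: it gives 1 mm per 3 N, 6 mm at most. Origin: on the cup's axis at worktop height, z up
- flask: a glass conical flask, 52 mm across and 88 mm high, standing in the other stand (same shape and size as the empty one); to be left alone. Origin: the centre of its underside
- big_bottle: a white plastic bottle with a white ribbed cap, 64 mm across and 131 mm high, standing on the worktop; to be left alone. Origin: the centre of its underside
Mind the look-alikes: they are no part of the job. What is shaped like the small_bottle but blue or pink is not meant. Leave any purple look-alike of the empty_stand alone.

How it is judged:
By the outcome, as a careful person would: the job done as asked, in the order asked, and still so for the second after the job is handed in, with the robot touching nothing.
It also fails if it takes over 38 s, if anything falls off the work surface, if the arm or the gripper's body presses on something with over 40 N, if the wrist force passes 120 N, or if a joint passes its speed limit or range.

ROBOT

A 6-joint arm with a two-finger parallel gripper is mounted at the origin on a cart in front of the work surface, level with it; the furniture and walls round the work are solid. World frame = base frame: x ahead of the robot, y to its left, z up, the work surface at z = 0. Lengths are in m, angles in rad, forces in N, time in s.
With the tool pointing down it reaches from about 0.325 to 0.775 m from the base axis. Payload 9.3 kg.
Tool frame: the origin (TCP) lies between the finger pads, 19 mm behind the fingertips; this is the grasp point; z points along the fingers, y is the line along which they close (so a half turn about z gives the same grasp; the last joint's range is limited). The gripper opens to 85 mm and grips with 20 to 120 N. Pads are 22 mm wide; open, the fingers measure 114 mm over their backs; the gripper's body (76 mm by 85 mm) begins 54 mm behind the grasp point. The pads swing forward as they close: fully open they stand 13 mm farther back than shut.
Start: joints at [1.152, 0.259, 0.021, 1.334, 0, 1.418], TCP at [0.144, 0.531, 0.25] pointing down, gripper open.
Joint ranges: [-3.04, 3.04], [-0.91, 1.82], [-1.04, 1.36], [-1.92, 1.95], [-1.52, 1.45], [-3.14, 3.14]. Speed limits (rad/s): [2.22, 2.22, 2.79, 3.14, 3.14, 3.14].

INTERFACE

Orientations are given as a rotation vector (axis times angle).
In Python, from bench import manip gives the robot as it stands.
- The arm moves only by the tool play_rows, never from a script. Its argument "moves" is a list that holds one entry, the list of rows, each a list of 7 numbers: the shift along the tool's x, y, z in mm, then the turn, a rotation vector about the tool's x, y, z in degrees, then the opening, from -1 (shut) to 1 (fully open). A call has 1 to 12 rows; each row shifts and turns the commanded pose from where the row before left it, along the tool's axes as they then stand; what a row does not reach is not made up. A row lasts 1/10 s, in which the tool goes at most 50 mm and 8.59 degrees, less where a joint would pass 70% of its speed; a pose out of reach is approached as far as the arm can. A call is refused whole if a number of a shift passes 50 or a number of a turn 8.59, either way. A call with a gripper value outside its range is refused whole. The fingers move at their own pace and stop on an object; "force" is the grip in N (left out, the last holds). Time passes only in rows, so rows that do not move let the fingers close. It gives the time, the measured TCP pose, the force, the opening and the grip force at its end, in the units of the state.
- manip.observe(): the state, without advancing time (a new reading comes with each control period).
- manip.camera(name): name is "scene" or "side" or "wrist"; returns the picture (400x640x3 uint8, blue, green, red); there is no depth.
- manip.camera_info(name): a dict with "intrinsics" (3x3 intrinsics, pixels), "R" (3x3) and "t" (3): a world point X has camera coordinates R X + t; the wrist camera has in their place "mount" (4x4, takes a point from camera to tool coordinates, whose origin is the TCP and whose axes are the flange's). Camera axes: x right, y down, z forward; pixel columns grow to the right and rows downward; lengths in m; the calibration is good to about 2 mm. The wrist camera is an equidistant fisheye: a pixel r from the principal point sees the ray r / f radians off the axis. A picture is of the moment at which its call begins: read the wrist's pose just before it. camera_info takes no time and is no camera call.
- manip.job_done(): hands the job in; it is judged then, once.
Trained networks look in the newest picture that a camera, given by its name, has taken for a name from the list of things; names that differ only in an ending like _2 or _b are one class to them, and where a whole thing is asked for, a point or a joint stands for the part that bears it (a point fixed in the world has none). Each returns a list of dicts, best first, with "conf" (0 to 1); they miss things now and then, are a little off and sometimes report something else, mostly with a low value. They report only what shows in the picture. A call takes as long as a camera call. They do not tell look-alikes from the thing itself.
- manip.find_in(camera, target): "uv" ([column, row] in pixels, amid what is visible of it).
- manip.outline_of(camera, target): "pixels" (400x640 bool, what is visible of it) and "uv" ([column, row] in pixels, amid what is visible of it).
The state is a dict: "time": time; "joints": joint angles; "dq": joint speeds; "effort": joint torques, N m; "tcp_pos": TCP position; "tcp_rot": TCP orientation; "wrist_force": force on the tool from outside, world axes, zero at the start; "wrist_torque": the same for the moment, N m; "opening": opening from 0.0 (shut) to 1.0 (fully open); "gripper_force": force on a finger pad.
Only numpy, scipy, OpenCV 4.12 (cv2) and the standard library are available. Lean on these libraries where they do the work, as an engineer would, in place of code of your own. Each camera call takes 0.05 s, during which the arm holds its last target. There are 200 camera calls.

## Working session

There is one attempt and no reset: what is moved stays moved. The work goes in short steps, Python scripts to look and compute and a tool call to move; the robot and the scene stay as the last step left them, time stands still between calls to the robot, and variables do not carry over. Pictures are saved under pics/ and viewed, at most 10 in all, crops included, and the job is handed in when it is done.

Besides the shell and the picture viewer there is one more tool, called after "Emit:" as name(argument=value, ...), one argument or row to a line, values as JSON. play_rows: Moves the arm, as the interface text tells. Its arguments: {"type":"object","properties":{"moves":{"type":"array","items":{"type":"array","items":{"type":"array","items":{"type":"number"}}}},"force":{"type":"number"}},"required":["moves"]}

```bash
mkdir -p pics
python3 - <<'E'
from bench import manip
import cv2,numpy as np
for c in ("scene","side"):
    im=manip.camera(c); cv2.imwrite(f"pics/{c}0.png",im)
    for n in ("small_bottle","empty_stand","flask","big_bottle"):
        print(c,n,[(np.round(d["uv"]),round(d["conf"],2)) for d in manip.find_in(c,n)])
    i=manip.camera_info(c); print({k:np.round(v,3).tolist() for k,v in i.items()})
s=manip.observe(); print(s["time"],s["tcp_pos"],s["tcp_rot"],s["wrist_force"])
E
```

```text
scene small_bottle [(array([398., 262.]), 0.9), (array([353., 236.]), 0.7), (array([365., 256.]), 0.64)]
scene empty_stand [(array([377., 200.]), 0.83), (array([328., 215.]), 0.68)]
scene flask [(array([301., 159.]), 0.75)]
scene big_bottle [(array([255., 154.]), 0.56)]
{'intrinsics': [[445.498, 0.0, 323.606], [0.0, 445.498, 189.102], [0.0, 0.0, 1.0]], 'R': [[0.792, -0.611, -0.008], [-0.364, -0.461, -0.81], [0.491, 0.644, -0.587]], 't': [-0.436, 0.241, 1.126]}
side small_bottle [(array([363., 181.]), 0.78), (array([377., 171.]), 0.51), (array([374., 151.]), 0.49)]
side empty_stand [(array([302., 185.]), 0.89), (array([340., 209.]), 0.56)]
side flask [(array([289., 240.]), 0.56)]
side big_bottle [(array([297., 283.]), 0.75)]
{'intrinsics': [[419.162, 0.0, 325.787], [0.0, 419.162, 206.692], [0.0, 0.0, 1.0]], 'R': [[-0.927, -0.375, 0.009], [-0.239, 0.573, -0.784], [0.289, -0.729, -0.621]], 't': [0.508, 0.171, 1.135]}
0.5 [0.14449452 0.53067081 0.24998053] [4.16331298e-01 3.11388173e+00 1.99019529e-06] [-0.53289522 -0.59328432 -0.41005321]
```

Run:
```python
import cv2,numpy as np
a=cv2.imread("pics/scene0.png")[110:310,220:460];b=cv2.imread("pics/side0.png")[110:310,230:470]
cv2.imwrite("pics/crop0.png",np.vstack([cv2.resize(x,(720,600),interpolation=cv2.INTER_CUBIC)[:,:] for x in (a,)]))
cv2.imwrite("pics/crop1.png",cv2.resize(b,(720,600),interpolation=cv2.INTER_CUBIC))
```

```text
(no output)
```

View pics/crop0.png

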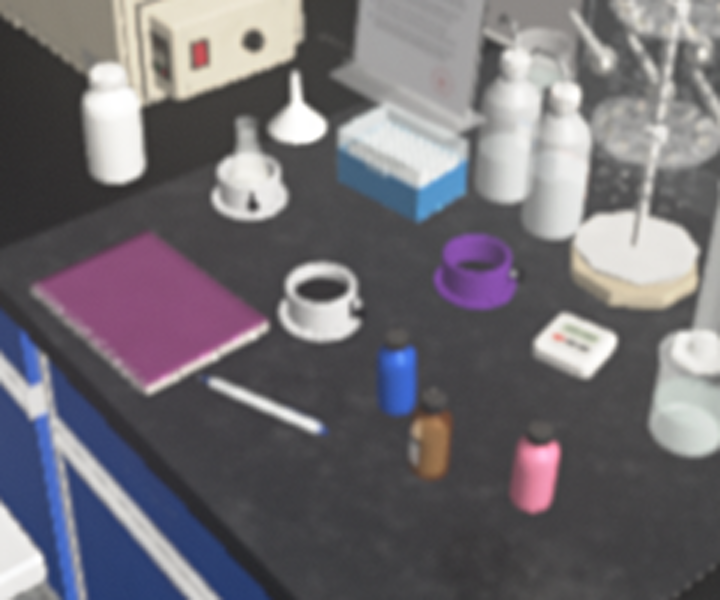

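View pics/crop1.png

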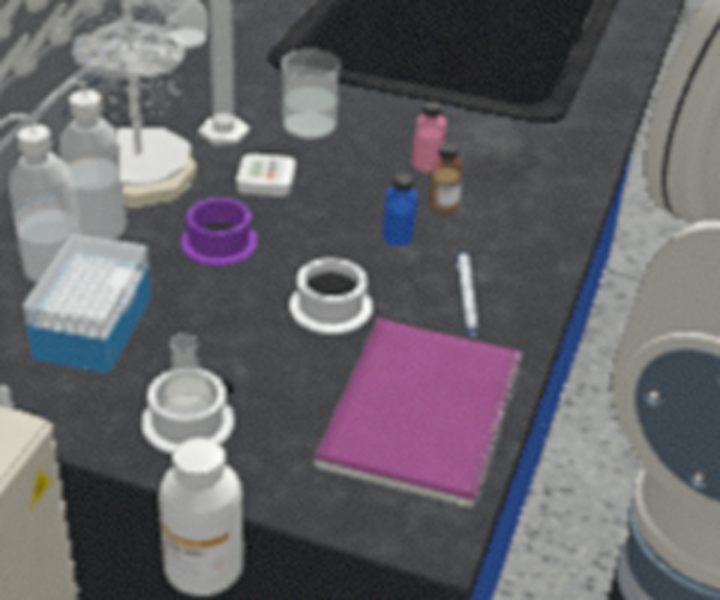

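The scene view shows three look-alike bottles: blue (353,236), pink (398,262) and amber with black cap (364,256). The amber one is the target, at (379,170) in the side view. The stands are purple (377,200), to be left alone, silver and empty (328,215), which is at (340,209) in the side view, and a silver one holding the flask (301,159). The big white bottle is at (255,154).

```bash
cat > h.py <<'E'
from bench import manip
import cv2,numpy as np
def tri(a,b):
    P=[]
    for c in("scene","side"):
        i=manip.camera_info(c);P.append(np.array(i["intrinsics"])@np.c_[i["R"],i["t"]])
    X=cv2.triangulatePoints(P[0],P[1],np.array(a,float).reshape(2,1),np.array(b,float).reshape(2,1))[:,0];return X[:3]/X[3]
def plane(c,uv,z):
    i=manip.camera_info(c);R=np.array(i["R"]);o=-R.T@np.array(i["t"])
    d=R.T@np.linalg.inv(i["intrinsics"])@[*uv,1];return o+d*(z-o[2])/d[2]
E
python3 - <<'E'
from h import *
np.set_printoptions(precision=4,suppress=True)
def show(n,a,b,z): print(n,tri(a,b),plane("scene",a,z),plane("side",b,z))
show("amber",(364.5,256),(378.5,170.5),.042)
show("ambercap",(364.3,241.5),(379,160.5),.08)
show("blue",(353,236),(363,181),.042)
show("pink",(398,262),(373.5,155),.042)
show("rim",(327.3,206),(340.7,202.3),.038)
show("purplerim",(379,194.5),(303,182),.038)
show("flask rim",(303,167),(292,242),.038)
show("big",(257.5,154),(297,283),.065)
i=manip.camera_info("wrist");print(i)
from scipy.spatial.transform import Rotation as Ro
print(Ro.from_rotvec(manip.observe()["tcp_rot"]).as_matrix())
E
```

```text
amber [ 0.4666 -0.2816  0.0324] [ 0.4618 -0.2882  0.042 ] [ 0.4612 -0.2654  0.042 ]
ambercap [ 0.4678 -0.2754  0.0772] [ 0.4689 -0.2769  0.08  ] [ 0.4637 -0.2681  0.08  ]
blue [ 0.4964 -0.2025  0.03  ] [ 0.4885 -0.2121  0.042 ] [ 0.4908 -0.1849  0.042 ]
pink [ 0.5095 -0.3577  0.0431] [ 0.514  -0.3563  0.042 ] [ 0.5066 -0.3561  0.042 ]
rim [ 0.5214 -0.0577  0.0343] [ 0.518  -0.0616  0.038 ] [ 0.5204 -0.0537  0.038 ]
purplerim [ 0.6773 -0.1132  0.0356] [ 0.6773 -0.1146  0.038 ] [ 0.6737 -0.1083  0.038 ]
flask rim [0.5866 0.1604 0.0331] [0.5844 0.1551 0.038 ] [0.5823 0.1662 0.038 ]
big [0.5003 0.3053 0.0497] [0.4869 0.282  0.065 ] [0.4956 0.3166 0.065 ]
{'intrinsics': array([[309.7069,   0.    , 317.7487],
       [  0.    , 309.7069, 199.282 ],
       [  0.    ,   0.    ,   1.    ]]), 'mount': array([[ 0.0002, -0.964 , -0.266 ,  0.0673],
       [ 1.    ,  0.0001,  0.0004,  0.0001],
       [-0.0003, -0.266 ,  0.964 , -0.1236],
       [ 0.    ,  0.    ,  0.    ,  1.    ]])}
[[-0.9649  0.2627  0.    ]
 [ 0.2627  0.9649  0.    ]
 [-0.      0.     -1.    ]]
```

Emit:
play_rows(
  moves=[
    [[-41,-21,0,0,0,0,1],[-41,-21,0,0,0,0,1],[-41,-21,0,0,0,0,1],[-41,-21,0,0,0,0,1],[-41,-21,0,0,0,0,1],[-41,-21,0,0,0,0,1],[-41,-21,0,0,0,0,1],[-41,-21,0,0,0,0,1],[-41,-21,0,0,0,0,1]],
  ],
)

```text
time: 1.4
tcp_pos: [0.452, 0.2498, 0.2502]
tcp_rot: [0.416, 3.113, 0.0]
wrist_force: [0.6, 0.4, 1.0]
opening: 1.003
gripper_force: 0.0
```

Emit:
play_rows(
  moves=[
    [[0,0,0,0,0,8.3,1],[0,0,0,0,0,8.3,1],[0,0,0,0,0,8.3,1],[0,0,0,0,0,8.3,1],[0,0,0,0,0,8.3,1],[0,0,0,0,0,8.3,1],[0,0,0,0,0,8.3,1],[0,0,0,0,0,8.3,1],[0,0,0,0,0,8.3,1]],
  ],
)

```text
time: 2.3
tcp_pos: [0.4509, 0.2514, 0.25]
tcp_rot: [2.227, 2.216, 0.0]
wrist_force: [-0.1, 0.1, -0.1]
opening: 1.0
gripper_force: 0.0
```

Emit:
play_rows(
  moves=[
    [[-45,10,0,0,0,0,1],[-45,10,0,0,0,0,1],[-45,10,0,0,0,0,1],[-45,10,0,0,0,0,1],[-45,10,0,0,0,0,1],[-45,10,0,0,0,0,1],[-45,10,0,0,0,0,1],[0,0,0,0,0,0,1]],
  ],
)

```text
time: 3.1
tcp_pos: [0.5222, -0.0683, 0.2494]
tcp_rot: [2.225, 2.217, -0.001]
wrist_force: [0.4, 0.1, -0.9]
opening: 1.002
gripper_force: 0.0
```

```bash
cat >> h.py <<'E'
from scipy.spatial.transform import Rotation as Ro
def wrist(s,uv,z):
    i=manip.camera_info("wrist");K=np.array(i["intrinsics"]);M=np.array(i["mount"])
    p=(np.array(uv,float)-K[:2,2])/K[0,0];r=np.linalg.norm(p)+1e-9
    d=np.r_[np.sin(r)*p/r,np.cos(r)];R=Ro.from_rotvec(s["tcp_rot"]).as_matrix()
    d=R@M[:3,:3]@d;o=R@M[:3,3]+s["tcp_pos"];return o+d*(z-o[2])/d[2]
E
python3 - <<'E'
from h import *
s=manip.observe();im=manip.camera("wrist");cv2.imwrite("pics/w1.png",im)
for n in("empty_stand","small_bottle"):
    for d in manip.outline_of("wrist",n):
        m=np.array(d["pixels"]);y,x=np.nonzero(m)
        print(n,np.round(d["uv"]),round(d["conf"],2),x.min(),x.max(),y.min(),y.max(),wrist(s,d["uv"],.03).round(4),im[m].mean(0).round())
E
```

```text
empty_stand [437. 208.] 0.74 405 471 174 240 [ 0.6681 -0.1074  0.03  ] [100.  45.  79.]
empty_stand [321. 163.] 0.69 283 351 125 201 [ 0.5263 -0.0538  0.03  ] [122. 124. 124.]
small_bottle [278. 318.] 0.92 266 291 306 327 [ 0.4675 -0.2643  0.03  ] [67. 81. 94.]
small_bottle [293. 281.] 0.91 281 311 256 306 [ 0.4903 -0.2032  0.03  ] [105.  59.  39.]
```

View pics/w1.png

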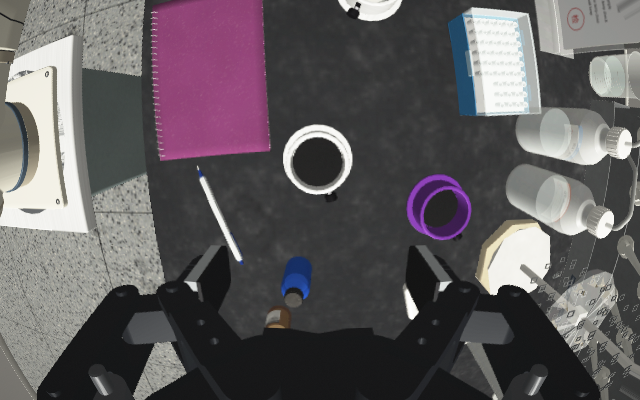

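The wrist view shows the silver empty stand at (318,160), purple at (437,208), blue at (297,278) and amber just showing at (278,318).

Run:
```python
from h import *
s=manip.observe()
for z,(l,r,t,b) in ((.005,(283,352,125,194)),):
    P=np.array([wrist(s,p,z) for p in((l,159.5),(r,159.5),(317.5,t),(317.5,b))]);print(P.round(4),np.linalg.norm(P[0]-P[1]),np.linalg.norm(P[2]-P[3]),(P[0]+P[1])/2,(P[2]+P[3])/2)
im=cv2.imread("pics/w1.png")[105:215,265:370];cv2.imwrite("pics/w1c.png",cv2.resize(im,None,fx=5,fy=5,interpolation=cv2.INTER_CUBIC))
```

```text
[[ 0.4792 -0.0479  0.005 ]
 [ 0.5622 -0.0479  0.005 ]
 [ 0.5207 -0.0067  0.005 ]
 [ 0.5207 -0.0908  0.005 ]] 0.0830094221929638 0.08409137282303521 [ 0.52069544 -0.04788899  0.005     ] [ 0.52069933 -0.04875197  0.005     ]
```

View pics/w1c.png

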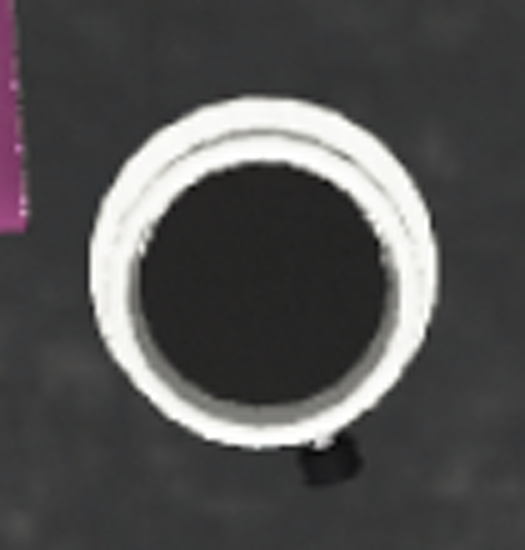

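Emit:
play_rows(
  moves=[
    [[-40,-10,0,0,0,0,1],[-40,-10,0,0,0,0,1],[-40,-10,0,0,0,0,1],[-40,-10,0,0,0,0,1],[-40,-15,0,0,0,0,1],[0,0,0,0,0,0,1]],
  ],
)

```text
time: 3.85
tcp_pos: [0.4656, -0.2659, 0.2499]
tcp_rot: [2.222, 2.22, -0.001]
wrist_force: [-0.0, 0.6, 0.6]
opening: 1.004
gripper_force: 0.0
```

Run:
```python
from h import *
s=manip.observe();im=manip.camera("wrist");cv2.imwrite("pics/w2.png",im)
s0=dict(s);s0["tcp_pos"]=np.array([.5222,-.0683,.2494]);s0["tcp_rot"]=np.array([2.225,2.217,-.001])
P=np.array([wrist(s0,p,.038) for p in((292,163.5),(344.6,163.5),(318.3,137),(318.3,190))]);print("rim",P.round(4))
for d in manip.outline_of("wrist","small_bottle"):
        m=np.array(d["pixels"]);y,x=np.nonzero(m)
        print(np.round(d["uv"]),round(d["conf"],2),x.min(),x.max(),y.min(),y.max(),wrist(s,d["uv"],.04).round(4),im[m].mean(0).round())
cv2.imwrite("pics/w2c.png",cv2.resize(im[140:350,200:420],None,fx=2.7,fy=2.7,interpolation=cv2.INTER_CUBIC))
```

```text
rim [[ 0.4941 -0.0527  0.038 ]
 [ 0.5517 -0.0529  0.038 ]
 [ 0.523  -0.0238  0.038 ]
 [ 0.5228 -0.0827  0.038 ]]
[345. 116.] 0.97 329 362 99 132 [ 0.4951 -0.199   0.04  ] [127.  80.  59.]
[359. 254.] 0.8 339 370 230 280 [ 0.5145 -0.358   0.04  ] [ 98.  86. 139.]
[318. 186.] 0.62 302 334 168 208 [ 0.4662 -0.2751  0.04  ] [66. 82. 97.]
```

View pics/w2c.png

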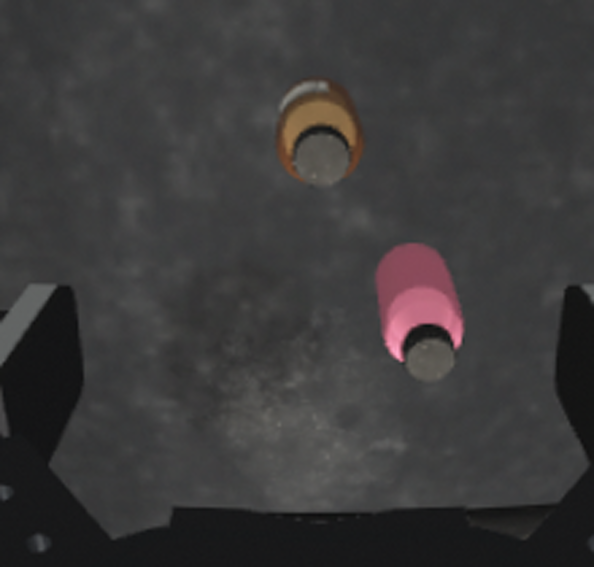

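Amber bottle is the top one (cap at (319,198)); pink at (358,272), blue out of the crop at (345,116).

Run:
```python
from h import *
s=manip.observe();print(s["time"],s["tcp_pos"],wrist(s,(319.3,198.5),.083),wrist(s,(318.5,168),.003))
```

```text
3.95 [ 0.46647833 -0.26293666  0.25005769] [ 0.46803693 -0.27478037  0.083     ] [ 0.46743364 -0.25827234  0.003     ]
```

Emit:
play_rows(
  moves=[
    [[-12,1.5,0,0,0,0,1],[0,0,40,0,0,0,1],[0,0,40,0,0,0,1],[0,0,40,0,0,0,1],[0,0,30,0,0,0,1],[0,0,20,0,0,0,1],[0,0,12,0,0,0,1],[0,0,10,0,0,0,1],[0,0,0,0,0,0,1]],
  ],
)

```text
time: 4.85
tcp_pos: [0.4682, -0.275, 0.0574]
tcp_rot: [-2.218, -2.223, 0.0]
wrist_force: [0.0, 0.2, 0.1]
opening: 1.0
gripper_force: 0.0
```

Emit:
play_rows(
  moves=[
    [[0,0,0,0,0,0,-1],[0,0,0,0,0,0,-1],[0,0,0,0,0,0,-1],[0,0,0,0,0,0,-1],[0,0,0,0,0,0,-1],[0,0,0,0,0,0,-1],[0,0,0,0,0,0,-1],[0,0,0,0,0,0,-1]],
  ],
  force=30,
)

```text
time: 5.65
tcp_pos: [0.468, -0.2759, 0.0588]
tcp_rot: [2.22, 2.222, -0.0]
wrist_force: [-1.2, 0.2, 5.2]
opening: 0.386
gripper_force: 29.1
```

Emit:
play_rows(
  moves=[
    [[0,0,-10,0,0,0,-1],[0,0,-25,0,0,0,-1],[0,0,-40,0,0,0,-1],[0,0,-35,0,0,0,-1],[0,0,-20,0,0,0,-1],[0,0,0,0,0,0,-1]],
  ],
)

```text
time: 6.25
tcp_pos: [0.469, -0.2764, 0.1917]
tcp_rot: [2.216, 2.219, 0.001]
wrist_force: [0.7, 0.2, -1.4]
opening: 0.39
gripper_force: 29.9
```

Emit:
play_rows(
  moves=[
    [[17,4,0,0,0,0,-1],[30,7,0,0,0,0,-1],[35,9,0,0,0,0,-1],[35,9,0,0,0,0,-1],[35,9,0,0,0,0,-1],[35,8,0,0,0,0,-1],[24,5,0,0,0,0,-1],[12,3,0,0,0,0,-1],[0,0,0,0,0,0,-1],[0,0,0,0,0,0,-1]],
  ],
)

```text
time: 7.25
tcp_pos: [0.5214, -0.0526, 0.1875]
tcp_rot: [-2.219, -2.223, 0.001]
wrist_force: [-0.1, -0.2, -1.6]
opening: 0.388
gripper_force: 29.9
```

Run:
```python
from h import *
s=manip.observe();im=manip.camera("wrist");sc=manip.camera("scene");sd=manip.camera("side")
print(s["time"],s["tcp_pos"],s["wrist_force"],s["gripper_force"])
f=lambda a:cv2.resize(a,(390,290),interpolation=cv2.INTER_CUBIC)
cv2.imwrite("pics/w3.png",np.vstack([np.hstack([f(im[60:300,160:480]),f(sc[140:260,250:410])]),np.hstack([f(sd[130:250,260:420]),f(im)])]))
```

```text
7.25 [ 0.52143867 -0.05263541  0.1874703 ] [-0.13415143 -0.16469039 -1.59737295] 29.918437071028166
```

View pics/w3.png

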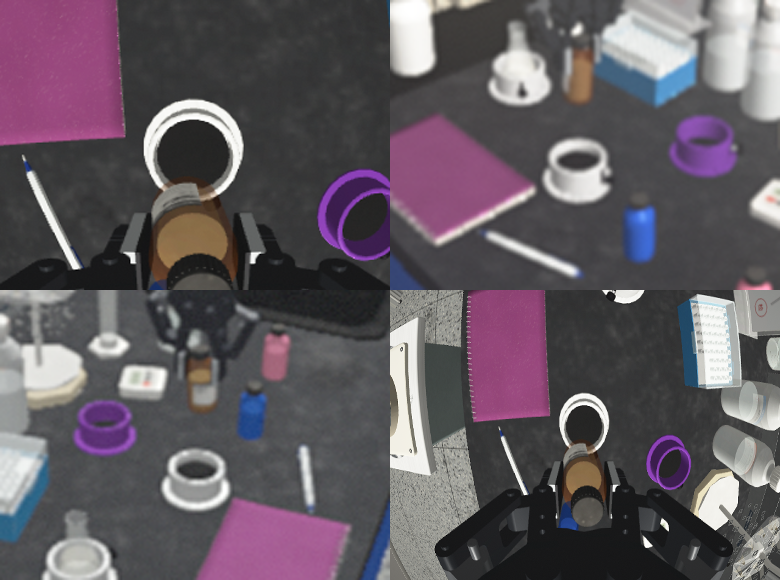

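Emit:
play_rows(
  moves=[
    [[0,0,15,0,0,0,-1],[0,0,25,0,0,0,-1],[0,0,25,0,0,0,-1],[0,0,15,0,0,0,-1],[0,0,8,0,0,0,-1],[0,0,5,0,0,0,-1],[0,0,3,0,0,0,-1],[0,0,0,0,0,0,-1]],
  ],
)

```text
time: 8.2
tcp_pos: [0.5219, -0.0527, 0.0922]
tcp_rot: [2.22, 2.222, 0.0]
wrist_force: [-0.3, -0.9, -1.0]
opening: 0.387
gripper_force: 29.9
```

Emit:
play_rows(
  moves=[
    [[0,0,1,0,0,0,-1],[0,0,1,0,0,0,-1],[0,0,0,0,0,0,-1]],
  ],
)

```text
time: 8.5
tcp_pos: [0.5219, -0.0525, 0.0902]
tcp_rot: [2.22, 2.223, 0.0]
wrist_force: [-0.5, 0.3, -1.7]
opening: 0.388
gripper_force: 29.9
```

Emit:
play_rows(
  moves=[
    [[0,0,1,0,0,0,-1],[0,0,1,0,0,0,-1],[0,0,0,0,0,0,-1]],
  ],
)

```text
time: 8.8
tcp_pos: [0.5217, -0.0525, 0.0879]
tcp_rot: [-2.22, -2.223, 0.0]
wrist_force: [1.4, -0.6, -1.9]
opening: 0.394
gripper_force: 29.9
```

Emit:
play_rows(
  moves=[
    [[0,0,1,0,0,0,-1],[0,0,1,0,0,0,-1],[0,0,0,0,0,0,-1]],
  ],
)

```text
time: 9.1
tcp_pos: [0.5218, -0.0525, 0.0859]
tcp_rot: [-2.22, -2.223, 0.0]
wrist_force: [-0.9, -1.0, -1.1]
opening: 0.387
gripper_force: 29.9
```

Emit:
play_rows(
  moves=[
    [[0,0,1,0,0,0,-1],[0,0,1,0,0,0,-1],[0,0,0,0,0,0,-1]],
  ],
)

```text
time: 9.4
tcp_pos: [0.5218, -0.0526, 0.0842]
tcp_rot: [2.22, 2.223, 0.0]
wrist_force: [-1.2, 0.2, 3.2]
opening: 0.39
gripper_force: 30.4
```

Emit:
play_rows(
  moves=[
    [[0,0,0,0,0,0,-1],[0,0,0,0,0,0,-1]],
  ],
)

```text
time: 9.6
tcp_pos: [0.5218, -0.0525, 0.0842]
tcp_rot: [2.22, 2.223, 0.0]
wrist_force: [-1.1, -0.2, 3.7]
opening: 0.385
gripper_force: 30.4
```

Emit:
play_rows(
  moves=[
    [[0,0,-0.5,0,0,0,-1],[0,0,0,0,0,0,0.0],[0,0,0,0,0,0,0.2],[0,0,0,0,0,0,0.5],[0,0,0,0,0,0,0.8],[0,0,0,0,0,0,0.8],[0,0,0,0,0,0,0.8]],
  ],
)

```text
time: 10.3
tcp_pos: [0.5217, -0.0525, 0.0844]
tcp_rot: [-2.22, -2.223, 0.0]
wrist_force: [-0.4, -0.3, 0.7]
opening: 0.902
gripper_force: 0.0
```

Emit:
play_rows(
  moves=[
    [[0,0,-10,0,0,0,0.8],[0,0,-20,0,0,0,0.8],[0,0,-40,0,0,0,0.8],[0,0,-40,0,0,0,0.8],[0,0,-30,0,0,0,0.8],[-30,0,0,0,0,0,0.8],[-40,0,0,0,0,0,0.8],[-20,0,0,0,0,0,0.8],[0,0,0,0,0,0,0.8],[0,0,0,0,0,0,0.8]],
  ],
)

```text
time: 11.3
tcp_pos: [0.5217, -0.1426, 0.2249]
tcp_rot: [-2.221, -2.222, -0.0]
wrist_force: [-0.4, 0.7, -0.5]
opening: 0.901
gripper_force: 0.0
```

Run:
```python
from h import *
im=manip.camera("wrist");sc=manip.camera("scene");sd=manip.camera("side")
f=lambda a:cv2.resize(a,(390,290),interpolation=cv2.INTER_CUBIC)
cv2.imwrite("pics/w4.png",np.vstack([np.hstack([f(im[20:260,160:480]),f(sc[140:260,250:410])]),np.hstack([f(sd[130:250,260:420]),f(sc)])]))
```

```text
(no output)
```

View pics/w4.png

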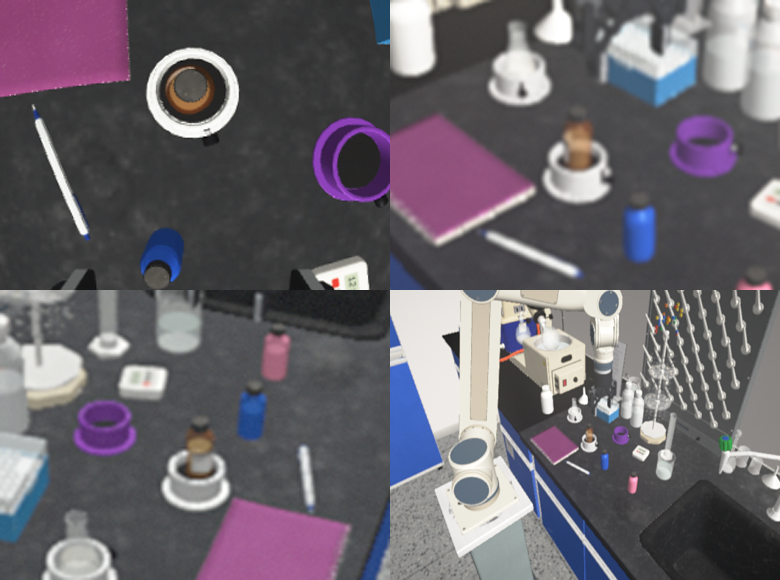

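The amber bottle stands upright in the silver stand, with its cap at about (190,85) in the wrist crop. The flask and the big bottle are unmoved, and the gripper is clear.

```bash
python3 -c "
from bench import manip
print(manip.job_done())"
```

```text
the job is handed in; nothing more can be done
None
```

The amber bottle stands upright in the empty aluminium stand: I lowered it until the floor pushed back with about 5 N, then let go, left everything else untouched, and handed the job in at about 11 s.

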